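# Clamp a batten in the drilling jig

## Task

Push the pine batten along its channel in the drilling jig until its end butts against the end stop block, then push the toggle clamp's handle over, away from the batten, until it snaps down into lock with the clamp's rubber foot pressing on the batten. Only push with the fingers: do not lift or tip the batten, and leave everything else on the bench where it is.

Things in the scene. Friction and masses are not known exactly. Their poses are not given: they have to be found in the camera images.
- jig: fixed drilling jig: grey-faced base board 250 x 400 x 18 mm with aluminium guides and a steel toggle clamp. Origin on the table under it; x points across the batten towards the clamp, y along the batten's channel towards the end stop, z up. The board spans x -120..130, y -250..150 mm, top at z 18. The clamp's bracket stands at x -7..47, y -14..14, up to z 80; its foot plate at x -5..82, y -23..23
- channel (a point): point on the base board's top, middle of the batten's channel, at jig (-55, 0, 18) mm. The channel runs along jig y and is 64 mm wide, between the far fence (22 mm high, x -23..-9, y -110..140) and the near rail (12 mm high, x -101..-87, y -90..110 mm); the dark steel end stop, 34 mm high, closes it at y 120. At y below -110 nothing stands beside the channel
- stop_face (a point): centre of the end stop's face that the batten's end must butt against, at jig (-55, 120, 33) mm
- batten: loose pine batten 60 mm wide (x), 240 long (y), 30 thick, about 0.2 kg, lying in the channel. Origin at the centre of its underside; axes along the jig's. Butted on the stop its origin is at jig (-55, 0, 18) mm; at the start it is 35 to 90 mm short of that, towards jig -y
- batten_end (a point): centre of the batten's free end face (its -y end), 15 mm above its underside; pushed here towards jig +y it slides with a few newtons. The space behind it (-y) is free
- clamp_pivot (a point): hinge of the clamp handle and of the clamp arm, at jig (30, 0, 73) mm; both turn in the jig's x-z plane, about an axis along jig y
- clamp_handle (a joint): angle of the clamp's handle, rad: 0 = open, upright but leaning 0.17 rad towards the batten (jig -x); grows as it swings over to jig +x and down; 1.48 = stop, locked, 0.26 rad above the horizontal. A spring holds it open up to its dead point at about 0.8: about 4 N at the grip overcome it at first, ever less towards the dead point; past it the handle snaps to 1.48 and stays there
- handle_grip (a point): centre of the handle's black rubber grip, 100 mm from the pivot; the grip is a round bar of 24 mm diameter along the handle, 66 to 134 mm from the pivot
- lock_point (a point): fixed point where the grip's centre lies when the handle is locked: jig (127, 0, 99) mm
- clamp_arm: steel clamp arm linked to the handle, 14 mm wide, origin at the pivot, reaching 92 mm from it over the batten, with a sprung rubber foot of 22 mm diameter under its end, 85 mm out. Handle open: it rises at 0.55 rad, its end about 135 mm above the table, the foot well clear of the batten. Locked: it lies level and the foot presses on the batten with about 4 N at jig (-55, 0) mm
- screw_jar: closed glass jar with a steel cap, 40 mm diameter, 45 mm high, standing on the far left part of the jig's base board; origin at the centre of its underside; not to be moved
- bit_case: closed grey drill-bit case, 45 x 80 x 18 mm, lying on the far right part of the jig's base board; origin at the centre of its underside; not to be moved
- spray_can: aluminium spray can with a paper wrap, 66 mm diameter, 183 mm high, standing on the mat to the right; origin at the centre of its underside; not to be moved
- drink_bottle: purple drinking bottle, 74 mm diameter, 218 mm high, standing on the mat to the left; origin at the centre of its underside; not to be moved
- tape_roll: roll of tape, 104 mm diameter, 25 mm high, lying flat on the mat to the left; origin at the centre of its underside; not to be moved
- putty_tub: round tub with a pink lid, 76 mm diameter, 40 mm high, on the mat to the right; origin at the centre of its underside; not to be moved

How it is judged:
By the outcome, as a careful person would: the job done as asked, in the order asked, and still so for the second after the job is handed in, with the robot touching nothing.
It also fails if it takes over 50 s, if anything falls off the work surface, if the arm or the gripper's body presses on something with over 40 N, if the wrist force passes 120 N, or if a joint passes its speed limit or range.

## Robot

A 6-joint arm with a two-finger parallel gripper is mounted at the origin on the work surface. World frame = base frame: x ahead of the robot, y to its left, z up, the work surface at z = 0. Lengths are in m, angles in rad, forces in N, time in s.
With the tool pointing down it reaches from about 0.375 to 0.975 m from the base axis. Payload 3.8 kg.
Tool frame: the origin (TCP) lies on the centre line of the jaws, within the pads' length; the fingertips stand 14 mm ahead of it and the grasp point (between the pads) lies 5 mm behind it; z points along the fingers, y is the line along which they close (so a half turn about z gives the same grasp; the last joint's range is limited). The gripper opens to 85 mm and grips with 20 to 120 N. Pads are 22 mm wide; open, the fingers measure 114 mm over their backs; the gripper's body (76 mm by 85 mm) begins 54 mm behind the grasp point. The pads swing forward as they close: fully open they stand 13 mm farther back than shut.
Start: joints at [-1.36, 0.264, 1.604, -0, 1.274, -0.037], TCP at [0.166, -0.654, 0.245] pointing down, gripper open.
Joint ranges: [-2.63, 2.63], [-0.94, 2.18], [0.31, 2.57], [-1.31, 4.45], [0, 2.66], [-2.55, 2.55]. Speed limits (rad/s): [2.57, 2.57, 3.14, 3.14, 3.14, 3.14].

## Interface

Orientations are given as a rotation vector (axis times angle).
In Python, from workcell import bot, eyes, spot_in gives the robot as it stands.
- The arm moves only by the tool carry_out, never from a script. Its argument "series" is text: rows parted by semicolons, each of 4 numbers parted by spaces: the shift along the world's x, y, z in m, then the turn about the world's z in degrees. In form: tx ty tz roll; .... A call has 1 to 20 rows; each row shifts and turns the commanded pose from where the row before left it; what a row does not reach is not made up. A row lasts 1/8 s, in which the tool goes at most 62.5 mm and 10.7 degrees, less where a joint would pass 70% of its speed; a pose out of reach is approached as far as the arm can. A call is refused whole if a number of a shift passes 0.0625 or a number of a turn 10.7, either way. A call with a gripper value outside its range is refused whole. "jaw" is the gripper command: -1 is shut, 1 is fully open, values between are in proportion, set as the call begins (left out, the last holds). The fingers move at their own pace and stop on an object; "grip_force" is the grip in N (left out, the last holds). Time passes only in rows, so rows that do not move let the fingers close. It gives the time, the measured TCP pose, the force, the opening and the grip force at its end, in the units of the state.
- bot.read_state(): the state, without advancing time (a new reading comes with each control period).
- eyes.read_camera(name): name is "scene" or "top"; returns (picture, depth): 420x560x3 uint8, blue, green, red; 420x560 float32, m along the optical axis (not along the pixel's ray), 0 where there is no reading.
- eyes.get_calibration(name): a dict with "K" (3x3 intrinsics, pixels), "position" and "rotation" of the camera in the world. Camera axes: x right, y down, z forward; pixel columns grow to the right and rows downward; lengths in m; the calibration is good to about 2 mm. A picture is of the moment at which its call begins. get_calibration takes no time and is no camera call.
- bot.finish_job(): hands the job in; it is judged then, once.
Trained networks look in the newest picture that a camera, given by its name, has taken for a name from the list of things; names that differ only in an ending like _2 or _b are one class to them, and where a whole thing is asked for, a point or a joint stands for the part that bears it (a point fixed in the world has none). Each returns a list of dicts, best first, with "score" (0 to 1); they miss things now and then, are a little off and sometimes report something else, mostly with a low value. They report only what shows in the picture. A call takes as long as a camera call.
- spot_in(camera, target): "rect" ([centre column, centre row, width, height] in pixels, round what is visible of it).
The state is a dict: "time": time; "q": joint angles; "joint_vel": joint speeds; "joint_torque": joint torques, N m; "tool_pos": TCP position; "tcp_rot": TCP orientation; "wrist_force": force on the tool from outside, world axes, zero at the start; "torque": the same for the moment, N m; "width": opening from 0.0 (shut) to 1.0 (fully open); "grip_force": force on a finger pad.
Only numpy, scipy, OpenCV 4.12 (cv2) and the standard library are available. Lean on these libraries where they do the work, as an engineer would, in place of code of your own. Each camera call takes 0.05 s, during which the arm holds its last target. There are 200 camera calls.

## Working session

There is one attempt and no reset: what is moved stays moved. The work goes in short steps, Python scripts to look and compute and a tool call to move; the robot and the scene stay as the last step left them, time stands still between calls to the robot, and variables do not carry over. Pictures are saved under pics/ and viewed, at most 10 in all, crops included, and the job is handed in when it is done.

Besides the shell and the picture viewer there is one more tool, called after "Emit:" in YAML: its name, and indented under it one key for each argument. carry_out: Moves the arm, as the interface text tells. Its arguments: {"type":"object","properties":{"series":{"type":"string"},"jaw":{"type":"number"},"grip_force":{"type":"number"}},"required":["series"]}

```bash
mkdir -p pics; cat > h.py <<'E'
import numpy as np, cv2
from workcell import bot, eyes, spot_in
def cloud(n):
    im,d=eyes.read_camera(n); c=eyes.get_calibration(n)
    K=np.array(c["K"]);R=np.array(c["rotation"])
    if R.shape!=(3,3): R=cv2.Rodrigues(R)[0]
    v,u=np.mgrid[:420,:560]
    P=np.dstack([(u-K[0,2])/K[0,0]*d,(v-K[1,2])/K[1,1]*d,d])@R.T+np.array(c["position"])
    P[d==0]=np.nan
    return im,P
E
python3 - <<'E'
from h import *
ims=[]
for n in("top","scene"):
    im,P=cloud(n); cv2.imwrite(f"pics/{n}0.png",im); np.save(n,P); print(n,eyes.get_calibration(n)["position"])
    for t in("jig","batten","batten_end","handle_grip","clamp_arm","stop_face","screw_jar","bit_case"):
        for r in spot_in(n,t)[:1]:
            c=np.array(r["rect"]);u,v=c[:2].astype(int)
            print(t,round(r["score"],2),c.round(),P[v,u].round(3))
print(bot.read_state())
E
```

```text
top [0.48094442 0.01549491 1.47116781]
jig 0.72 [279. 196. 108.  73.] [0.572 0.011 0.017]
batten 0.72 [283. 214.  68.  16.] [ 0.503 -0.001  0.042]
batten_end 0.72 [281. 214.  62.  16.] [0.503 0.007 0.042]
handle_grip 0.51 [269. 189.  10.   6.] [0.583 0.045 0.205]
clamp_arm 0.39 [269. 205.   7.  20.] [0.537 0.05  0.121]
stop_face 0.63 [281. 197. 106.  76.] [0.572 0.007 0.018]
bit_case 0.74 [318. 177.  23.   5.] [ 0.644 -0.132  0.033]
scene [1.43655382 0.31746136 1.02779739]
jig 0.59 [279. 246. 158.  99.] [0.594 0.006 0.02 ]
batten 0.9 [286. 222.  78.  34.] [0.52  0.007 0.051]
batten_end 0.87 [285. 222.  79.  32.] [0.518 0.003 0.048]
handle_grip 0.5 [296. 217.   9.  43.] [0.595 0.059 0.155]
stop_face 0.67 [278. 246. 151.  95.] [0.597 0.003 0.022]
screw_jar 0.82 [316. 274.  14.  24.] [0.693 0.149 0.062]
bit_case 0.73 [228. 248.  30.  23.] [ 0.666 -0.127  0.038]
{'time': 0.9, 'q': array([-1.35988427e+00,  2.63846835e-01,  1.60397026e+00,  2.45441336e-05,
        1.27372211e+00, -3.68799194e-02]), 'joint_vel': array([ 0.00087436,  0.00075179, -0.00060972,  0.00064121,  0.00069699,
       -0.00013872]), 'joint_torque': array([-4.20979095e-04, -5.15058196e+01, -3.67730749e+01, -9.92447144e-05,
        6.38017809e-04,  4.35917627e-06]), 'tool_pos': array([ 0.16557277, -0.65438123,  0.24533167]), 'tcp_rot': array([3.11746200e+00, 3.88218166e-01, 4.40211306e-05]), 'wrist_force': array([-0.18798488,  0.50986574, -0.04471189]), 'torque': array([0.0096339 , 0.01504092, 0.0315728 ]), 'grip_force': 0.0, 'width': 0.9957184801039867}
```

View pics/top0.png

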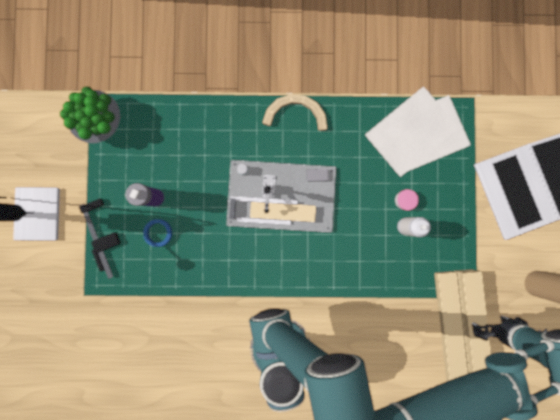

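View pics/scene0.png

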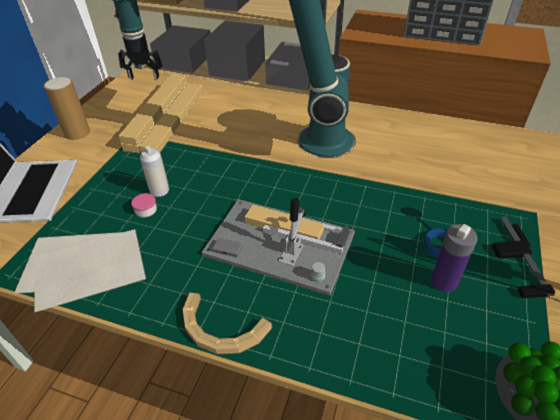

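The top view shows the jig at columns 228–335, rows 160–231. Its channel runs left-right, with the stop at the left (about column 233) and the batten's free end at about column 316. The clamp is at about (268, 190), with its handle upright. Next I'll fit the jig and batten poses.

```bash
python3 - <<'E'
from h import *
for n in("top","scene"):
    P=np.load(n+".npy").reshape(-1,3); P=P[~np.isnan(P).any(1)]
    s=P[(abs(P[:,0]-.58)<.2)&(abs(P[:,1])<.28)]
    print(n,"board z",np.median(s[(s[:,2]>.01)&(s[:,2]<.026),2]),"mat z",np.median(s[s[:,2]<.009,2]))
    b=s[(s[:,2]>.011)]
    r=cv2.minAreaRect(b[:,:2].astype(np.float32)); print("board",r)
    b=s[(s[:,2]>.011)&(s[:,2]<.025)]
    r=cv2.minAreaRect(b[:,:2].astype(np.float32)); print("board",r)
    t=s[(s[:,2]>.044)&(s[:,2]<.056)&(s[:,0]<.55)]
    r=cv2.minAreaRect(t[:,:2].astype(np.float32)); print("batten+stop",r,np.median(t[:,2]))
    g=s[s[:,2]>.14]; print("grip",len(g),g.mean(0),g.min(0),g.max(0))
im=cv2.imread("pics/top0.png")[150:240,220:345]; 
im2=cv2.imread("pics/scene0.png")[185:300,195:365]
a=cv2.resize(im,(780,int(90*780/125)),interpolation=cv2.INTER_CUBIC); cv2.imwrite("pics/topc.png",a)
E
```

```text
top board z 0.01700312182390218 mat z -0.0001497999367598979
board ((0.5403701066970825, -0.017165616154670715), (0.4476504623889923, 0.31212571263313293), 86.69175720214844)
board ((0.5403701066970825, -0.017165616154670715), (0.4476504623889923, 0.31212571263313293), 86.69175720214844)
batten+stop ((0.5162222385406494, 0.03800114244222641), (0.3167935311794281, 0.06863599270582199), 88.22579193115234) 0.04760500855404681
grip 50 [0.58148642 0.05380238 0.19650593] [0.56976818 0.04239264 0.14666469] [0.59705326 0.06489471 0.21005221]
scene board z 0.020358223215573457 mat z 0.0023677222489546512
board ((0.5585517287254333, -0.03533521294593811), (0.4805144965648651, 0.286825031042099), 86.28878021240234)
board ((0.5585517287254333, -0.03533521294593811), (0.4805144965648651, 0.286825031042099), 86.28878021240234)
batten+stop ((0.5159794092178345, 0.035076409578323364), (0.3195301294326782, 0.07004014402627945), 88.24858856201172) 0.0505038497992667
grip 197 [0.59233173 0.05418466 0.18057038] [0.54279972 0.04086102 0.14067459] [0.60395684 0.06426564 0.21022896]
```

View pics/topc.png

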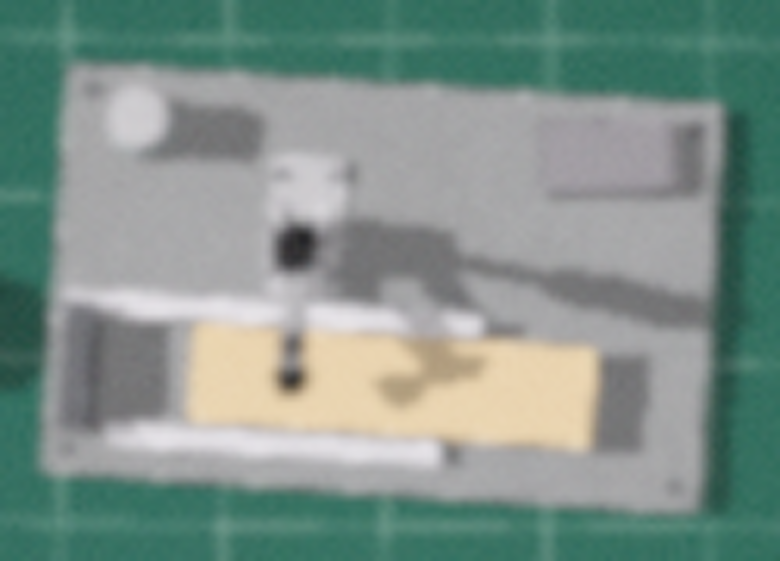

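The crop shows the board corners at about (66,66), (722,103), (702,512) and (45,472) in crop pixels. The pine batten's ends are at about 190 and 597, the stop face is at about 97, and the handle grip's top is at (296,247).

```bash
cat >> h.py <<'E'
def px(n,uv,z):
    c=eyes.get_calibration(n);K=np.array(c["K"]);R=np.array(c["rotation"])
    if R.shape!=(3,3): R=cv2.Rodrigues(R)[0]
    uv=np.atleast_2d(uv);r=(np.c_[uv,np.ones(len(uv))]@np.linalg.inv(K).T)@R.T;p=np.array(c["position"])
    return p+r*((z-p[2])/r[:,2])[:,None]
E
python3 - <<'E'
from h import *
f=lambda c:(np.array(c,float)+.5)/6.24-.5+[220,150]
C=px("top",f([(66,66),(722,103),(702,512),(45,472)]),.018)[:,:2]
J=np.array([[.130,.150],[.130,-.250],[-.120,-.250],[-.120,.150]])
A=C-C.mean(0);B=J-J.mean(0)
th=np.arctan2((B[:,0]*A[:,1]-B[:,1]*A[:,0]).sum(),(A*B).sum())
R=np.array([[np.cos(th),-np.sin(th)],[np.sin(th),np.cos(th)]]);o=C.mean(0)-R@J.mean(0)
print(C,"theta",np.degrees(th),"o",o,"resid",(J@R.T+o-C).round(4))
np.savez("jig",R=R,o=o)
w=lambda p:(R@np.array(p)+o).round(4)
inv=lambda P:(P[:,:2]-o)@R
E4=px("top",f([(190,322),(187,420),(600,346),(592,450)]),.048)
print("batten corners jig",inv(E4).round(4)); print("stop edges jig",inv(px("top",f([(98,315),(97,425)]),.052)))
print("grip jig",inv(px("top",f([(296,247)]),.2)), "expected", .030-.134*np.sin(.17))
im,P=cloud("top")
for n in("top","scene"):
    P=np.load(n+".npy").reshape(-1,3);P=P[~np.isnan(P).any(1)];q=np.c_[inv(P),P[:,2]]
    t=q[(abs(q[:,0]+.055)<.02)&(abs(q[:,2]-.048)<.006)&(abs(q[:,1])<.3)]; print(n,"batten y",t[:,1].min(),t[:,1].max())
    t=q[(q[:,2]>.15)&(abs(q[:,1])<.05)&(abs(q[:,0])<.1)];print("grip",t.mean(0),t.min(0),t.max(0))
for k,p in dict(free=(-.055,-.17),stop=(-.055,.12),pivot=(.03,0),lock=(.127,0)).items(): print(k,w(p))
E
```

```text
[[ 0.70704238  0.19800023]
 [ 0.68785522 -0.2026956 ]
 [ 0.4384431  -0.19106912]
 [ 0.45953909  0.20745439]] theta -2.7578003180486785 o [0.57063145 0.05310514] resid [[ 0.0007 -0.0013]
 [ 0.0006 -0.0002]
 [ 0.0003  0.0002]
 [-0.0016  0.0013]]
batten corners jig [[-0.0239  0.0643]
 [-0.0822  0.0626]
 [-0.0245 -0.1803]
 [-0.0865 -0.1787]]
stop edges jig [[-0.02303855  0.11871667]
 [-0.08819921  0.11534449]]
grip jig [[ 0.01233459 -0.00102391]] expected 0.007329565225022528
top batten y -0.17632805107374305 0.14065297259971546
grip [0.0105978  0.00143526 0.19752309] [-0.00121277 -0.00992587  0.15124049] [0.0265713  0.01239315 0.21005221]
scene batten y -0.18048032376427506 0.13846055108829008
grip [0.02131035 0.00212163 0.1842238 ] [ 0.00061601 -0.01115627  0.1501375 ] [0.03316239 0.0119283  0.21022896]
free [ 0.5075 -0.1141]
stop [0.5215 0.1756]
pivot [0.6006 0.0517]
lock [0.6975 0.047 ]
```

Emit:
carry_out:
  series: "0.028 0.04 0 -1.4;0.028 0.04 0 -1.4;0.028 0.04 0 -1.4;0.028 0.04 0 -1.4;0.028 0.04 0 -1.4;0.028 0.04 0 -1.4;0.028 0.04 0 -1.4;0.028 0.04 0 -1.4;0.028 0.04 0 -1.4;0.029 0.04 0 -1.4;0.029 0.04 0 -1.5;0.029 0.04 0 -1.5;0 0 0 0;0 0 0 0"
  jaw: -1
  grip_force: 20

```text
time: 2.7
tool_pos: [0.5043, -0.1745, 0.2452]
tcp_rot: [3.14, -0.075, -0.001]
wrist_force: [-0.6, 0.7, -0.4]
width: 0.002
grip_force: 0.0
```

Emit:
carry_out:
  series: "0 0 -0.05 0;0 0 -0.05 0;0 0 -0.05 0;0 0 -0.03 0;0 0 -0.015 0;0 0 -0.01 0;0 0 0 0"

```text
time: 3.58
tool_pos: [0.5047, -0.1749, 0.0406]
tcp_rot: [3.14, -0.078, 0.001]
wrist_force: [-0.0, -0.1, -0.5]
width: 0.001
grip_force: 0.0
```

Emit:
carry_out:
  series: "0.0005 0.01 0 0;0.0005 0.01 0 0;0.0005 0.01 0 0;0.0005 0.01 0 0;0.0005 0.01 0 0;0.0005 0.01 0 0;0.0005 0.01 0 0;0 0 0 0"

```text
time: 4.58
tool_pos: [0.5078, -0.1032, 0.0401]
tcp_rot: [-3.14, 0.076, 0.001]
wrist_force: [-0.1, 0.4, -0.3]
width: 0.002
grip_force: 0.0
```

Emit:
carry_out:
  series: "0.0002 0.005 0 0;0.0003 0.005 0 0;0.0002 0.005 0 0;0.0003 0.004 0 0"

```text
time: 5.08
tool_pos: [0.5088, -0.085, 0.0401]
tcp_rot: [-3.14, 0.077, 0.001]
wrist_force: [0.2, -0.8, -0.5]
width: -0.002
grip_force: 0.7
```

Emit:
carry_out:
  series: "0.0001 0.002 0 0;0.0001 0.002 0 0"

```text
time: 5.32
tool_pos: [0.5091, -0.0812, 0.0402]
tcp_rot: [-3.141, 0.077, 0.0]
wrist_force: [-0.4, -1.4, -1.0]
width: -0.001
grip_force: 0.6
```

```bash
python3 - <<'E'
from h import *
d=np.load("jig.npz");R,o=d["R"],d["o"]
im,P=cloud("top");cv2.imwrite("pics/t1.png",cv2.resize(im[150:240,220:345],(780,561),interpolation=cv2.INTER_CUBIC))
im,P=cloud("scene");cv2.imwrite("pics/s1.png",cv2.resize(im[170:310,190:370],(770,600),interpolation=cv2.INTER_CUBIC))
s=bot.read_state();print((s["tool_pos"][:2]-o)@R,s["wrist_force"])
E
```

```text
[-0.05493491 -0.13694984] [ 0.2478569   0.45705102 -0.3739034 ]
```

View pics/s1.png

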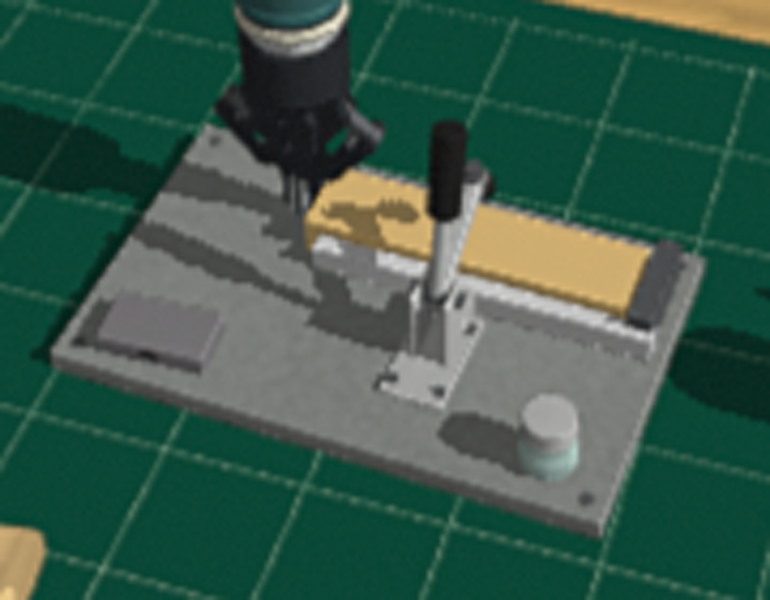

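The scene view shows the fingers at the free end (crop 300,215) and the batten's far end right next to the dark stop (crop 640,290). I'll close the last few millimetres until the force rises.

Emit:
carry_out:
  series: "0.0001 0.002 0 0;0 0.001 0 0"

```text
time: 5.68
tool_pos: [0.5094, -0.0784, 0.0403]
tcp_rot: [3.141, -0.077, 0.0]
wrist_force: [-0.3, -1.6, -0.9]
width: -0.006
grip_force: 0.7
```

Emit:
carry_out:
  series: "0 0.001 0 0;0 0.001 0 0"

```text
time: 5.92
tool_pos: [0.5093, -0.0775, 0.0403]
tcp_rot: [3.139, -0.075, -0.0]
wrist_force: [-0.8, -8.8, -0.9]
width: -0.003
grip_force: 4.5
```

Emit:
carry_out:
  series: "0 0.0007 0 0;0 0 0 0"

```text
time: 6.18
tool_pos: [0.5092, -0.0774, 0.0403]
tcp_rot: [3.138, -0.075, -0.0]
wrist_force: [-1.5, -8.7, 0.2]
width: 0.003
grip_force: 4.6
```

Emit:
carry_out:
  series: "-0.0003 -0.006 0 0;-0.001 -0.024 0 0;0 0 0.05 0;0 0 0.05 0;0 0 0.045 0;0 0.04 0 0;-0.001 0.04 0 0;-0.001 0.04 0 0;0 0.04 0 0;0 0.004 0 0;0 0 0 0"

```text
time: 7.55
tool_pos: [0.506, 0.0585, 0.1853]
tcp_rot: [-3.141, 0.075, 0.0]
wrist_force: [0.3, 0.0, -1.1]
width: -0.003
grip_force: 0.0
```

```bash
python3 - <<'E'
from h import *
d=np.load("jig.npz");R,o=d["R"],d["o"]
im,P=cloud("scene");cv2.imwrite("pics/s2.png",cv2.resize(im[170:310,190:370],(770,600),interpolation=cv2.INTER_CUBIC))
s=bot.read_state();print((s["tool_pos"][:2]-o)@R,s["tool_pos"],s["wrist_force"])
E
```

```text
[-0.06477042  0.00173969] [0.50601974 0.05795918 0.18524805] [-0.03700626 -0.53408518  0.30843389]
```

View pics/s2.png

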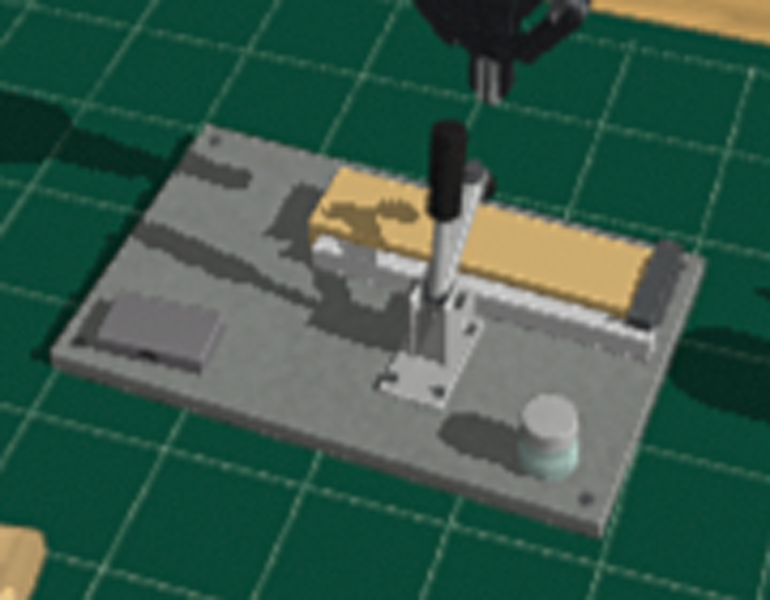

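The batten is butted against the stop and nothing else has moved. The closed fingers (crop 487,80) are in line with the handle on its batten side, so I'll push the handle over.

Emit:
carry_out:
  series: "0.012 -0.0006 0 0;0.012 -0.0006 0 0;0.012 -0.0006 0 0;0.01 -0.0005 0 0;0.01 -0.0005 0 0;0.01 -0.0005 0 0;0.01 -0.0005 -0.001 0"

```text
time: 8.48
tool_pos: [0.5824, 0.0545, 0.1845]
tcp_rot: [3.141, -0.077, -0.001]
wrist_force: [-3.6, -0.4, 3.9]
width: -0.0
grip_force: 2.4
```

Emit:
carry_out:
  series: "0.01 -0.0005 -0.001 0;0.01 -0.0005 -0.002 0;0.01 -0.0005 -0.003 0;0.01 -0.0005 -0.003 0;0.01 -0.0005 -0.004 0;0.01 -0.0005 -0.004 0;0.008 -0.0004 -0.003 0;0 0 0 0"

```text
time: 9.48
tool_pos: [0.6503, 0.0511, 0.1634]
tcp_rot: [-3.141, 0.077, 0.001]
wrist_force: [-0.7, 0.2, 0.4]
width: -0.0
grip_force: 0.0
```

```bash
python3 - <<'E'
from h import *
d=np.load("jig.npz");R,o=d["R"],d["o"]
im,P=cloud("scene");cv2.imwrite("pics/s3.png",cv2.resize(im[170:310,190:370],(770,600),interpolation=cv2.INTER_CUBIC))
s=bot.read_state();print((s["tool_pos"][:2]-o)@R,s["tool_pos"],s["wrist_force"])
E
```

```text
[0.07942822 0.00185179] [0.65005678 0.05113317 0.16371036] [ 0.61540064 -0.40554876 -0.27517615]
```

View pics/s3.png

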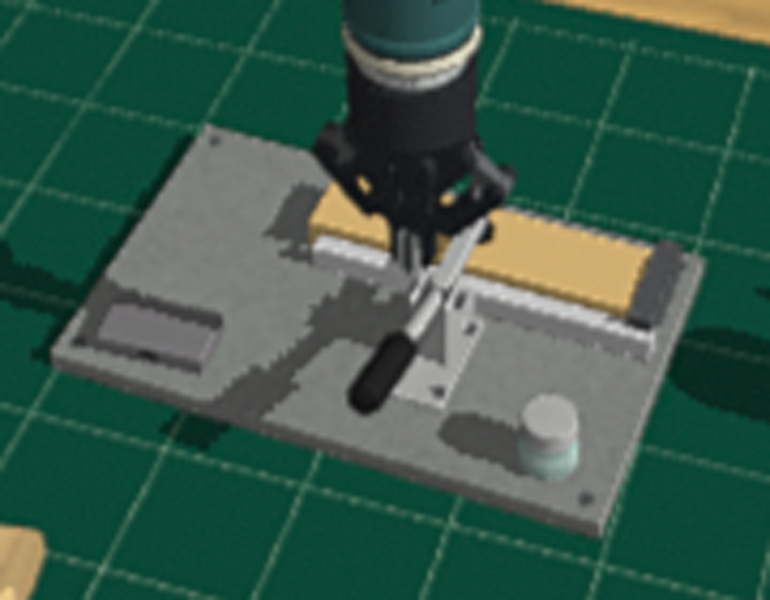

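The handle has swung over: its grip is now at crop (380,375), clear of the fingers. I'll retreat upward and check the lock and the batten.

Emit:
carry_out:
  series: "0 0 0.03 0;0 0 0.05 0;0 0 0.05 0;-0.03 -0.05 0.01 0;-0.03 -0.05 0 0;-0.03 -0.05 0 0;-0.03 -0.05 0 0;-0.03 -0.05 0 0;0 0 0 0"

```text
time: 10.65
tool_pos: [0.4979, -0.2017, 0.3047]
tcp_rot: [3.139, -0.085, 0.0]
wrist_force: [0.1, 0.7, 0.3]
width: -0.005
grip_force: 0.0
```

```bash
python3 - <<'E'
from h import *
d=np.load("jig.npz");R,o=d["R"],d["o"]
f=[]
for n in("top","scene"):
    im,P=cloud(n); f.append(cv2.resize(im[150:240,220:345] if n=="top" else im[170:310,190:370],(390,300),interpolation=cv2.INTER_CUBIC))
    P=P.reshape(-1,3);P=P[~np.isnan(P).any(1)];q=np.c_[(P[:,:2]-o)@R,P[:,2]]
    t=q[(abs(q[:,1])<.014)&(q[:,2]>.085)&(q[:,0]>.09)&(q[:,0]<.18)&(q[:,2]<.15)];print(n,"grip",len(t),t.mean(0),t.min(0),t.max(0))
    t=q[(abs(q[:,1])<.012)&(q[:,2]>.06)&(q[:,0]<-.03)&(q[:,0]>-.08)&(q[:,2]<.16)];print("arm",len(t),t.mean(0),t.max(0))
    t=q[(abs(q[:,0]+.055)<.02)&(abs(q[:,2]-.048)<.006)&(abs(q[:,1])<.3)];print("batten y",t[:,1].min())
cv2.imwrite("pics/f.png",np.hstack(f));s=bot.read_state();print(s["time"],s["tool_pos"])
E
```

```text
top grip 128 [0.12318186 0.00036484 0.10570516] [ 0.09018399 -0.01105976  0.08735029] [0.15644431 0.01255892 0.12065294]
arm 37 [-0.04689461  0.00134711  0.08168892] [-0.03179863  0.00931155  0.09314345]
batten y -0.11670131623484045
scene grip 179 [0.1365835  0.00156248 0.10991083] [ 0.09219407 -0.01207481  0.09236799] [0.16447818 0.01168737 0.12304916]
arm 52 [-0.04546234  0.00208806  0.08153744] [-0.03033546  0.00889969  0.09423448]
batten y -0.1201101112312751
10.75 [ 0.49974141 -0.19909478  0.30460772]
```

View pics/f.png

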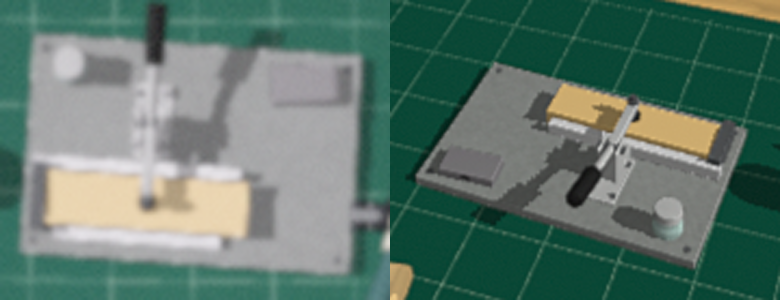

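The pictures show the batten against the stop, with its free end at jig y of about -0.118. The handle is down at the lock point, the arm is level, and its foot rests on the batten. The jar and the bit case have not moved.

```bash
python3 -c "
from workcell import bot
print(bot.finish_job())"
```

```text
the job is handed in; nothing more can be done
None
```

The batten is butted against the end stop and the toggle clamp is locked with its foot on the batten; the job was handed in at about 10.8 s on the robot's clock, and the judge's result was not shown.

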